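Pack the stamping kit tray

ROBOT

A 7-joint arm with a two-finger parallel gripper is mounted at the origin on a cart in front of the work surface, level with it; the furniture and walls round the work are solid. World frame = base frame: x ahead of the robot, y to its left, z up, the work surface at z = 0. Lengths are in m, angles in rad, forces in N, time in s.
With the tool pointing down it reaches from about 0.4 to 0.925 m from the base axis. Payload 4.1 kg.
Tool frame: the origin (TCP) lies at the very end of the fingers, on their centre line; the grasp point (between the pads) lies arm.grip_depth behind it (arm.grip_depth is the distance from the TCP to the grasp point, in m); z points along the fingers, y is the line along which they close (so a half turn about z gives the same grasp; the last joint's range is limited). The gripper opens to 85 mm and grips with 20 to 120 N. Pads are 22 mm wide; open, the fingers measure 114 mm over their backs; the gripper's body (76 mm by 85 mm) begins 54 mm behind the grasp point. The pads swing forward as they close: fully open they stand 13 mm farther back than shut.
Start: joints at [1.19, 0.398, 0.045, 1.537, -0.019, 1.207, -0.051], TCP at [0.181, -0.624, 0.194] pointing down, gripper open.
Joint ranges: [-2.82, 2.82], [-0.49, 2.23], [-1.37, 1.46], [0, 2.46], [-1.36, 4.5], [0.23, 2], [-2.94, 2.94]. Speed limits (rad/s): [2.57, 2.57, 3.14, 3.14, 3.14, 3.14, 3.14].

INTERFACE

Orientations are given as a unit quaternion [x, y, z, w].
In Python, from plant import arm, read_camera, job gives the robot as it stands. The module is installed in compiled form; this text tells all that it offers.
- The arm moves only by the shell command python3 -m creep 'ROWS' [FORCE]. ROWS is JSON, a list of rows, each a list of 3 entries, a list of its own where there are three numbers: the turn, a rotation vector about the tool's x, y, z in degrees, then the shift along the tool's x, y, z in cm, then the opening, from 0 (shut) to 1 (fully open). In form: [[[rx, ry, rz], [tx, ty, tz], claw], ...]. A call has 1 to 10 rows; each row is the pose to reach, as a shift and turn from the pose commanded when the call began, along the tool's axes at that moment; what a row does not reach only later rows make up. A row lasts 1/8 s, in which the tool goes at most 62.5 mm and 10.7 degrees, less where a joint would pass 70% of its speed; a pose out of reach is approached as far as the arm can. A call with a gripper value outside its range is refused whole. The fingers move at their own pace and stop on an object; FORCE is the grip in N (left out, the last holds). Time passes only in rows, so rows that repeat a pose let the fingers close. It gives the time, the measured TCP pose, the force, the opening and the grip force at its end, in the units of the state.
- arm.get_obs(): the state, without advancing time (a new reading comes with each control period).
- read_camera(name): name is "scene" or "top" or "wrist"; returns a dict with "color" (384x512x3 uint8, red, green, blue), "fx", "fy", "cx", "cy" (pixels), "dist" ([k1, k2, p1, p2, k3] as OpenCV has them; the pictures are not rectified), "rvec" (rotation vector, rad) and "tvec" (3), from world to camera coordinates, as OpenCV has them. Camera axes: x right, y down, z forward; pixel columns grow to the right and rows downward; lengths in m; the calibration is good to about 2 mm. A picture is of the moment at which its call begins. There is no depth.
- job.sign_off(): hands the job in; it is judged then, once.
The state is a dict: "clock": time; "qpos": joint angles; "dq": joint speeds; "joint_efforts": joint torques, N m; "tool_pos": TCP position; "ee_rot": TCP orientation; "ft_force": force on the tool from outside, world axes, zero at the start; "ft_torque": the same for the moment, N m; "width": opening from 0.0 (shut) to 1.0 (fully open); "finger_force": force on a finger pad.
Only numpy, scipy, OpenCV 4.12 (cv2) and the standard library are available. Lean on these libraries where they do the work, as an engineer would, in place of code of your own. Each camera call takes 0.05 s, during which the arm holds its last target. There are 200 camera calls.

TASK

Pack the wooden kit tray: lay the shorter ink tube flat in the long pocket, stand the smaller white cup in the round pocket, stand the black frame stamp upright in the square pocket and lay the eraser flat in the narrow pocket, each right down on the floor of its pocket. Leave the longer ink tube and the larger white cup where they are; they do not belong to this kit.

Things in the scene. Friction and masses are not known exactly. Their poses are not given: they have to be found in the camera images.
- short_tube: the shorter of the two ink tubes: 116 mm long with cap, 36 mm wide at the flat end, about 26 mm across the body, 24 mm high, red print and black cap, lying flat on the desk. Origin: middle of its length on its underside; y along the tube (cap at -y), x across, z up
- small_cup: the smaller of the two white cups: tapered mixing cup, 44 mm across the rim, 32 mm across the foot, 32 mm high, dark dried ink inside, standing upright. Origin: centre of its underside, z up
- eraser: white eraser with a blue sleeve, lying flat: 21 mm wide (x), 42 mm long (y), 13 mm high. Origin: centre of its underside, z up
- frame_stamp: black hand stamp with an open frame, standing upright: foot 29 mm (x) by 44 mm (y), 68 mm high; its top 16 mm is a grip bar 22 mm thick along x and 44 mm long along y. Origin: centre of its underside, z up
- long_tube: look-alike that stays: the longer ink tube, 131 mm long with cap, 36 mm wide, 24 mm high, blue print and white cap, lying flat. Origin: middle of its length on its underside; y along the tube (cap at -y), z up
- large_cup: look-alike that stays: the larger plain white cup, 62 mm across the rim, 45 mm high, standing upright. Origin: centre of its underside, z up
- insert_long: fixed light-wood block 142 x 62 x 20 mm, one of four side by side in any order in the dark-wood tray (260 x 156 mm, rim 25 mm over the desk, flush with the blocks). Origin: centre of its underside, 5 mm over the desk; x along its length, y across, z up. In its middle is the grey-lined long pocket: 130 mm along x by 52 mm along y, 10 mm deep (floor 10 mm above the origin)
- insert_round: fixed light-wood block 142 x 62 x 20 mm, one of four side by side in any order in the dark-wood tray (260 x 156 mm, rim 25 mm over the desk, flush with the blocks). Origin: centre of its underside, 5 mm over the desk; x along its length, y across, z up. In its middle is the grey-lined round pocket: 56 mm in diameter, 12 mm deep (floor 8 mm above the origin)
- insert_square: fixed light-wood block 142 x 62 x 20 mm, one of four side by side in any order in the dark-wood tray (260 x 156 mm, rim 25 mm over the desk, flush with the blocks). Origin: centre of its underside, 5 mm over the desk; x along its length, y across, z up. In its middle is the grey-lined square pocket: 54 by 54 mm, 12 mm deep (floor 8 mm above the origin)
- insert_narrow: fixed light-wood block 142 x 62 x 20 mm, one of four side by side in any order in the dark-wood tray (260 x 156 mm, rim 25 mm over the desk, flush with the blocks). Origin: centre of its underside, 5 mm over the desk; x along its length, y across, z up. In its middle is the grey-lined narrow pocket: 60 mm along x by 34 mm along y, 6 mm deep (floor 14 mm above the origin)
There are look-alikes about, which are no part of the job. Leave any green look-alike of the frame_stamp alone. What is shaped like the eraser but turquoise is not meant.

How it is judged:
At the end, for the whole second after the job is handed in: Each of the four things rests on the floor of its own pocket (within 4 mm in height), centred to 12 mm in x and y (stamp 15 mm; eraser 10 mm across), upright or flat to 6 degrees (tube 14); the longer tube and larger cup within 30 mm of their start, that cup upright to 11 degrees; all at rest (x of short_tube in the frame of insert_long between -0.012 and 0.012 m and y of short_tube in the frame of insert_long between -0.012 and 0.012 m and z of short_tube in the frame of insert_long between 0.006 and 0.014 m and angle between short_tube's own z axis and vertical below 0.25 rad and linear speed of each of short_tube, small_cup, frame_stamp, eraser below 0.02 m/s and angular speed of each of short_tube, small_cup, frame_stamp, eraser below 0.2 rad/s and x of small_cup in the frame of insert_round between -0.012 and 0.012 m and y of small_cup in the frame of insert_round between -0.012 and 0.012 m and z of small_cup in the frame of insert_round between 0.004 and 0.012 m and angle between small_cup's own z axis and vertical below 0.12 rad and x of frame_stamp in the frame of insert_square between -0.015 and 0.015 m and y of frame_stamp in the frame of insert_square between -0.015 and 0.015 m and z of frame_stamp in the frame of insert_square between 0.004 and 0.012 m and angle between each of frame_stamp, eraser's own z axis and vertical below 0.1 rad and x of eraser in the frame of insert_narrow between -0.012 and 0.012 m and y of eraser in the frame of insert_narrow between -0.01 and 0.01 m and z of eraser in the frame of insert_narrow between 0.01 and 0.018 m and distance of each of long_tube, large_cup from where it was at the start of the episode below 0.03 m and angle between large_cup's own z axis and vertical below 0.2 rad); the robot touches nothing.
It fails at once if the longer ink tube is moved by more than 30 mm (distance of long_tube from where it was at the start of the episode above 0.03 m).
It fails at once if the larger white cup is moved by more than 30 mm (distance of large_cup from where it was at the start of the episode above 0.03 m).
It also fails if it takes over 128 s, if anything falls off the work surface, if the arm or the gripper's body presses on something with over 40 N, if the wrist force passes 120 N, or if a joint passes its speed limit or range.

## Working session

There is one attempt and no reset: what is moved stays moved. The work goes in short steps, Python scripts to look and compute and a shell command to move; the robot and the scene stay as the last step left them, time stands still between calls to the robot, and variables do not carry over. Pictures are saved under pics/ and viewed, at most 14 in all, crops included, and the job is handed in when it is done.

```bash
mkdir -p pics
cat > h.py <<'E'
import numpy as np, cv2
from plant import arm, read_camera, job
from scipy.spatial.transform import Rotation as R
def cam(n):
    c=read_camera(n); c['K']=np.array([[c['fx'],0,c['cx']],[0,c['fy'],c['cy']],[0,0,1]]); return c
def world(c,uv,z):
    """pixels -> world points on plane z"""
    p=cv2.undistortPoints(np.array(uv,float).reshape(-1,1,2),c['K'],np.array(c['dist'],float)).reshape(-1,2)
    M=cv2.Rodrigues(np.array(c['rvec'],float))[0]; o=-M.T@np.array(c['tvec'],float).ravel()
    d=np.c_[p,np.ones(len(p))]@M
    return o+d*((np.reshape(z,-1)-o[2])/d[:,2])[:,None]
def pix(c,P):
    return cv2.projectPoints(np.array(P,float).reshape(-1,1,3),np.array(c['rvec'],float),np.array(c['tvec'],float),c['K'],np.array(c['dist'],float))[0].reshape(-1,2)
def save(c,f,box=None,s=1.5):
    im=c['color'][:,:,::-1]
    if box: im=im[box[1]:box[3],box[0]:box[2]]
    cv2.imwrite('pics/'+f,cv2.resize(im,None,fx=s,fy=s,interpolation=cv2.INTER_CUBIC))
def delta(x,y,z,yaw):
    """shift (cm, tool axes) and turn (deg) to tool-down pose whose closing axis (tool y) points at yaw deg in world (mod 180)"""
    o=arm.get_obs(); r=R.from_quat(o['ee_rot']); t=r.inv().apply(np.array([x,y,z])-o['tool_pos'])*100
    best=None
    for k in (0,180):
        a=np.radians(yaw+k); Y=np.array([np.cos(a),np.sin(a),0]); Z=np.array([0,0,-1.]); X=np.cross(Y,Z)
        v=np.degrees((r.inv()*R.from_matrix(np.c_[X,Y,Z])).as_rotvec())
        if best is None or np.linalg.norm(v)<np.linalg.norm(best): best=v
    print('turn',best.round(1),'shift',t.round(2))
E
python3 - <<'E'
from h import *
for n in('top','scene'):
    c=cam(n); save(c,n+'0.png'); M=cv2.Rodrigues(np.array(c['rvec']))[0]; print(n,-M.T@np.array(c['tvec']).ravel(),c['fx'])
o=arm.get_obs(); print(o, arm.grip_depth, R.from_quat(o['ee_rot']).as_matrix().round(3))
E
```

```text
top [ 0.35693886 -0.01097335  1.17577001] 413.27074587289707
scene [-0.08240714 -0.56529287  0.58816586] 376.49976660392616
{'clock': 0.1, 'qpos': array([ 1.18998599,  0.39915874,  0.04504046,  1.53778146, -0.01866517,
        1.20685803, -0.05073247]), 'dq': array([ 0.00016779, -0.00093949, -0.0005291 , -0.00232258, -0.0011481 ,
       -0.00237093, -0.00060866]), 'joint_efforts': array([ 3.56270153e-03, -4.76258755e+01,  1.37007773e+00, -2.54949242e+01,
        1.18971380e-02,  4.99718677e-03, -4.72706546e-06]), 'tool_pos': array([ 0.18058947, -0.62374695,  0.19262896]), 'ee_rot': array([ 9.90082728e-01,  1.40482721e-01, -2.03784064e-04, -8.68953975e-04]), 'ft_force': array([ 0.365383  ,  0.30981747, -0.33704641]), 'ft_torque': array([ 0.03418566,  0.01342954, -0.01517134]), 'finger_force': 0.0, 'width': 0.9981558011256543} 0.0187 [[ 0.961  0.278 -0.001]
 [ 0.278 -0.961  0.002]
 [-0.    -0.002 -1.   ]]
```

View pics/top0.png

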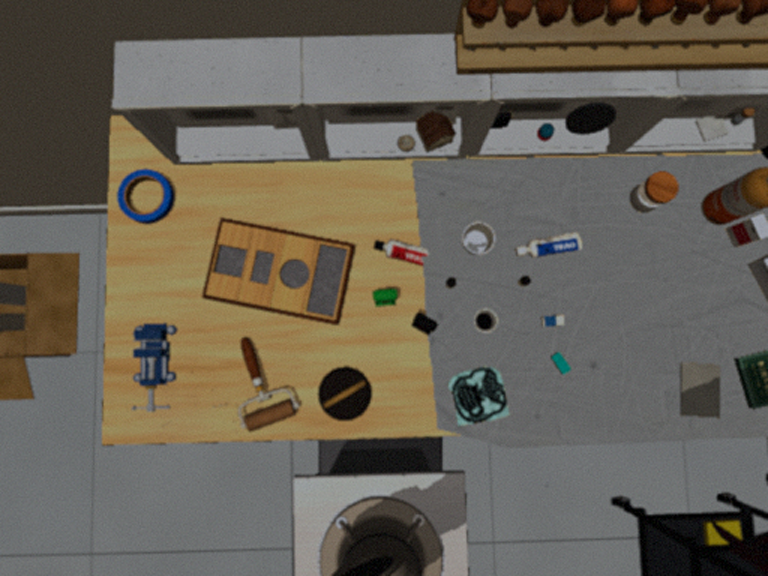

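View pics/scene0.png

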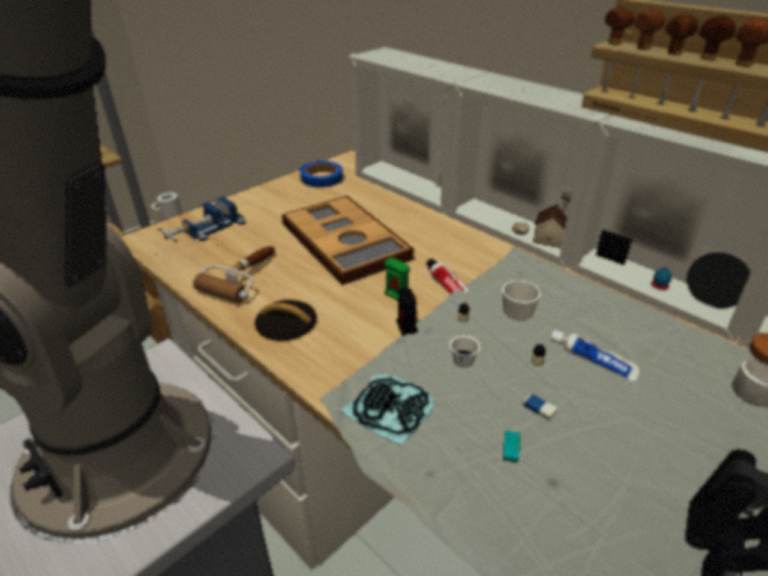

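Candidates in the top view (display pixels):
- Tubes: red at (402,251), blue at (550,246). I choose red.
- Cups: dark inside at (485,320), plain at (478,238). I choose the dark one.
- Stamps: black at (424,322), green at (385,297). I choose black.
- Erasers: blue/white at (553,321), turquoise at (560,363). I choose blue/white.

Tray pockets from left to right are square, narrow, round and long. Next I check these in a close crop.

Run:
```python
from h import *
c=cam('top'); save(c,'objs.png',(240,150,400,260),5); save(c,'tray.png',(130,140,245,220),6.9)
```

```text
(no output)
```

View pics/objs.png

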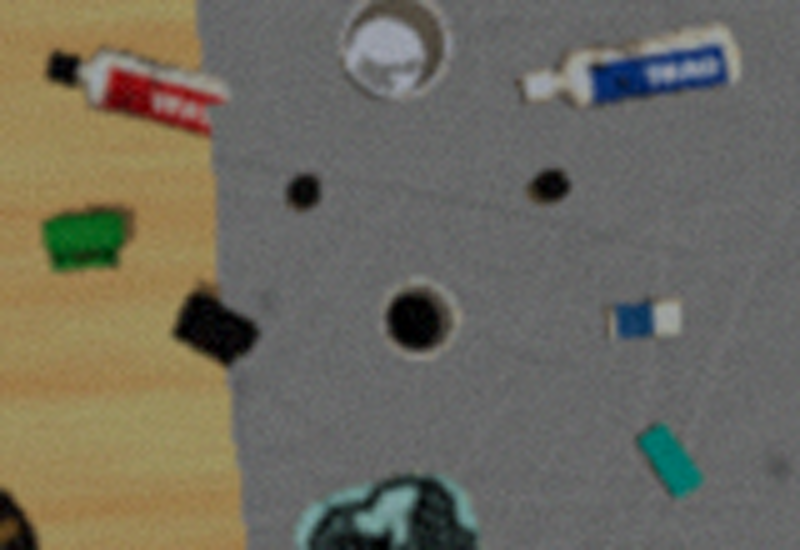

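View pics/tray.png

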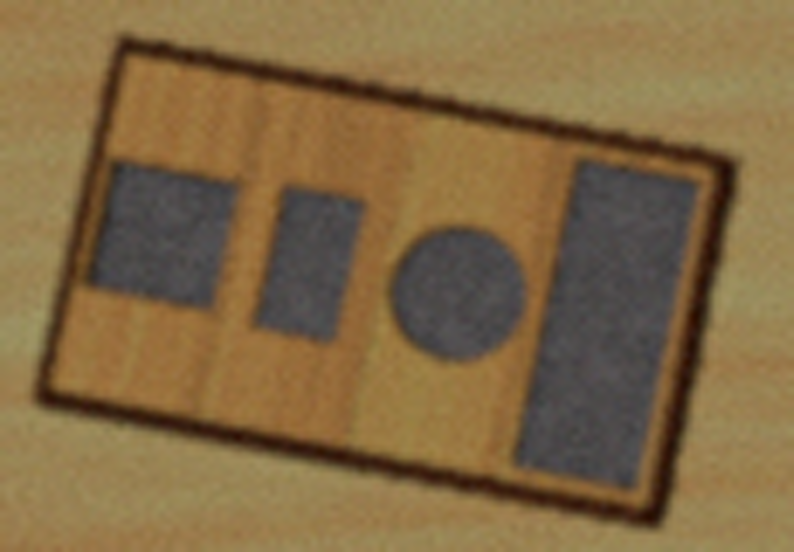

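The crop confirms all four choices. Object crop pixels: red tube cap (65,68) to end (220,112), stamp top (216,328), small cup rim centre (421,318), eraser (648,319). Tray crop pixels: square pocket (163,234), narrow (310,264), round (458,293), long (607,323).

Run:
```python
from h import *
c=cam('top')
A=lambda l,s,o:np.array(l,float)/s+np.array(o)-0.5+0.5/s
def ang(d): return np.degrees(np.arctan2(d[1],d[0])).round(1)
t=world(c,A([(122,45),(733,160),(655,518),(43,398)],6.9,(130,140)),.025)
print('tray',t[:,:2].round(4).tolist(),'c',t.mean(0).round(4),'long',np.linalg.norm(t[1]-t[0]),np.linalg.norm(t[3]-t[0]),ang(t[1]-t[0]),ang(t[2]-t[3]),ang(t[0]-t[3]),ang(t[1]-t[2]))
p=world(c,A([(163,234),(310,264),(458,293),(607,323)],6.9,(130,140)),[.022,.022,.02,.022]); print('sq,nar,round,long',p[:,:2].round(4).tolist(), np.linalg.norm(np.diff(p,axis=0),axis=1))
O=lambda l,z:world(c,A(l,5,(240,150)),z)
q=O([(50,66),(225,90),(212,135)],.014); e=(q[1]+q[2])/2; print('tube cap',q[0],'end',e,np.linalg.norm(e-q[0]),ang(e-q[0]))
s=O([(202,290),(258,328),(232,365),(176,330)],.068); print('stamp',s.mean(0),ang(s[1]-s[0]),np.linalg.norm(np.diff(s,axis=0),axis=1))
print('cup',O([(421,318)],.032)); 
w=O([(610,304),(682,301),(682,336),(612,338)],.011); print('eraser',w.mean(0),ang(w[1]-w[0]),np.linalg.norm(np.diff(w,axis=0),axis=1))
b=O([(522,88),(735,52)],.014);print('blue',b,ang(b[1]-b[0])); print('large',O([(397,47)],.045), 'green',O([(86,238)],.06))
delta(.40,-.15,.25,90)
```

```text
tray [[0.6337, 0.2859], [0.5793, 0.0356], [0.4333, 0.0701], [0.4884, 0.3172]] c [0.5337 0.1772 0.025 ] long 0.25611330879468613 0.14862129257837106 -102.3 -102.6 -12.2 -13.3
sq,nar,round,long [[0.555, 0.2695], [0.5411, 0.2094], [0.5278, 0.1494], [0.5136, 0.0885]] [0.06167715 0.06152835 0.06254664]
tube cap [ 0.58026877 -0.00328491  0.014     ] end [ 0.55096692 -0.09860188  0.014     ] 0.09971922109911839 -107.1
stamp [ 0.42474748 -0.08973015  0.068     ] -125.8 [0.03626405 0.02435356 0.03531127]
cup [[ 0.42962358 -0.2057771   0.032     ]]
eraser [ 0.42657937 -0.33724726  0.011     ] -89.1 [0.04107197 0.01985749 0.03982002]
blue [[ 0.56075388 -0.27266376  0.014     ]
 [ 0.57864548 -0.39634687  0.014     ]] -81.8
large [[ 0.58021373 -0.19703466  0.045     ]] green [[ 0.47610297 -0.02080675  0.06      ]]
turn [-0.1  0.  16.2] shift [ 34.25 -39.43  -5.66]
```

```bash
python3 -c "
from h import *
delta(.425,-.09,.16,-35.8)"
```

```text
turn [ -0.1  -0.  -38. ] shift [ 38.32 -44.49   3.35]
```

```bash
python3 -m creep '[[[0,0,-10],[4,-4.6,0],1],[[0,0,-20],[8,-9.2,0],1],[[0,0,-30],[12,-14,0],1],[[0,0,-38],[16,-18.6,0],1],[[0,0,-38],[20,-23.2,1],1],[[0,0,-38],[24,-27.9,2],1],[[0,0,-38],[28,-32.5,3],1],[[0,0,-38],[32,-37.2,3.3],1],[[0,0,-38],[36,-41.8,3.3],1],[[0,0,-38],[38.3,-44.5,3.3],1]]' 40
python3 - <<'E'
from h import *
c=cam('wrist'); save(c,'w1.png'); o=arm.get_obs(); print(o['clock'],o['tool_pos']); print(pix(c,[[.4247,-.0897,.068],[.4296,-.2058,.032],[.565,-.05,.015]])*1.5)
E
```

```text
clock: 1.45
tool_pos: [0.4258, -0.0873, 0.1608]
ee_rot: [0.89, 0.457, 0.0, 0.0]
ft_force: [0.3, -0.9, -0.3]
width: 1.003
finger_force: 0.0
1.5 [ 0.42770748 -0.08304068  0.16114065]
[[374.5034646  278.54172807]
 [457.21406573 368.47603761]
 [494.34524376 114.86474915]]
```

View pics/w1.png

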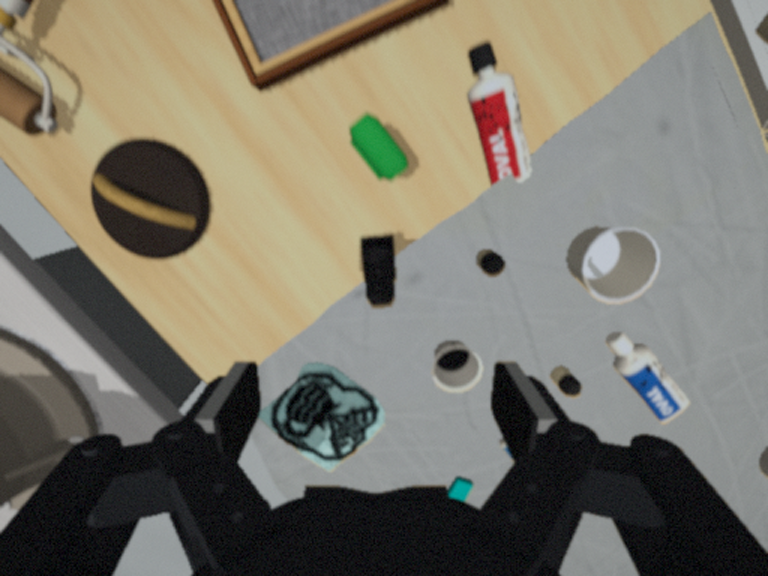

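The wrist view shows the stamp at (379,268), the green look-alike at (380,147), the tube from (483,45) to (512,182), and the small cup at (457,366). The arm was still settling, so I look again settled.

```bash
python3 -m creep '[[[0,0,0],[0,0,0],1],[[0,0,0],[0,0,0],1],[[0,0,0],[0,0,0],1]]'
python3 - <<'E'
from h import *
c=cam('wrist'); save(c,'w2.png',(220,10,380,130),5); o=arm.get_obs(); print(o['clock'],o['tool_pos'])
import pickle; pickle.dump(c,open('w2.pkl','wb'))
P=[[.4247,-.0897,.068],[.565,-.05,.015]]; print((pix(c,P)-[220,10])*5)
E
```

```text
clock: 1.88
tool_pos: [0.4244, -0.0917, 0.1605]
ee_rot: [0.891, 0.454, -0.0, 0.0]
ft_force: [-0.1, 0.2, -0.6]
width: 0.999
finger_force: 0.0
1.925 [ 0.42447173 -0.0915497   0.16051367]
[[141.96880208 858.20392151]
 [541.29611273 307.94143185]]
```

View pics/w2.png

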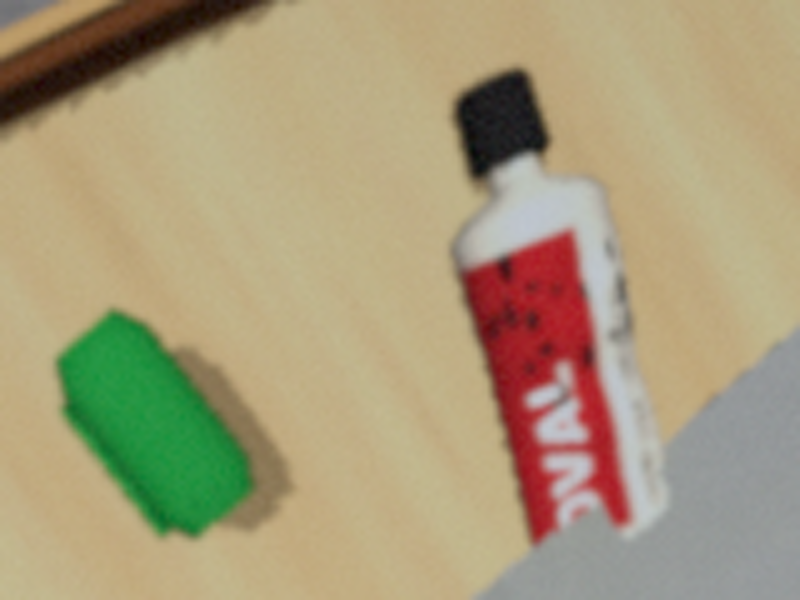

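The red tube runs from its cap at (490,83) along an axis through (594,510). The cloth hides the last ~16 mm of its flat end, so I set its middle 58 mm from the cap end.

Run:
```python
from h import *
import pickle; c=pickle.load(open('w2.pkl','rb'))
a=world(c,np.array([(490,78),(594,510),(460,265),(620,265)])/5+np.array([220,10])-.4,[.012,.012,.012,.012]); d=a[1]-a[0]; print(a,np.degrees(np.arctan2(d[1],d[0])),np.linalg.norm(d)); print('mid',a[0]+.058*d/np.linalg.norm(d))
print('body w',np.linalg.norm(a[3]-a[2]))
save(c,'w3.png',(225,145,285,215),8)
print((pix(c,[[.4247,-.0897,.068]])-[225,145])*8)
delta(.4247,-.0897,.049,-35.8)
```

```text
[[ 0.58150438 -0.00272936  0.012     ]
 [ 0.5525801  -0.09500594  0.012     ]
 [ 0.5554177  -0.03109761  0.012     ]
 [ 0.58522449 -0.05216549  0.012     ]] -107.40370449218237 0.09670356841981113
mid [ 0.56415643 -0.05807418  0.012     ]
body w 0.036500695790983424
[[187.15008333 293.12627442]]
turn [-0.   0.  -0.2] shift [ 0.17 -0.09 11.15]
```

View pics/w3.png

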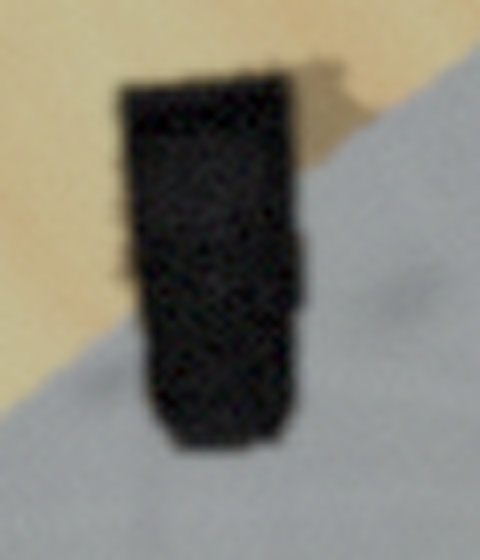

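Run:
```python
from h import *
import pickle; c=pickle.load(open('w2.pkl','rb'))
for (x,y,yaw) in [(.4247,-.0897,-35.8),(.422,-.088,-35.8)]:
  r=R.from_euler('z',yaw,degrees=True)
  for hx,hy,z in [(.011,.022,.068),(.0145,.022,0)]:
    P=[r.apply([sx*hx,sy*hy,0])+[x,y,z] for sx,sy in((1,1),(-1,1),(-1,-1),(1,-1))]
    print(((pix(c,P)-[225,145])*8).round().tolist())
```

```text
[[272.0, 128.0], [101.0, 129.0], [107.0, 450.0], [269.0, 450.0]]
[[280.0, 46.0], [98.0, 47.0], [103.0, 313.0], [278.0, 312.0]]
[[247.0, 130.0], [76.0, 131.0], [83.0, 452.0], [246.0, 451.0]]
[[260.0, 48.0], [78.0, 48.0], [83.0, 314.0], [259.0, 313.0]]
```

The stamp centre sits ~3 mm along the closing axis from the first estimate and is turned about 4° (edges at crop (120–297, 75–450)). The gripper will centre it as it closes.

```bash
python3 -c "
from h import *
delta(.4265,-.092,.048,-32)"
python3 -m creep '[[[0,0,4],[0.1,0.3,4],1],[[0,0,4],[0.1,0.3,4],1],[[0,0,4],[0.1,0.3,7],1],[[0,0,4],[0.1,0.3,9],1],[[0,0,4],[0.1,0.3,11.2],1],[[0,0,4],[0.1,0.3,11.2],1],[[0,0,4],[0.1,0.3,11.2],0.15],[[0,0,4],[0.1,0.3,11.2],0.1],[[0,0,4],[0.1,0.3,11.2],0.1],[[0,0,4],[0.1,0.3,11.2],0.1]]' 40
```

```text
turn [-0.  0. -4.] shift [ 0.09  0.19 11.25]
clock: 3.18
tool_pos: [0.4281, -0.0915, 0.0489]
ee_rot: [0.906, 0.424, 0.0, 0.0]
ft_force: [-0.0, -0.2, 0.1]
width: 0.14
finger_force: 0.0
```

```bash
python3 -m creep '[[[0,0,0],[0,0,0],0.1],[[0,0,0],[0,0,0],0.1]]'
python3 - <<'E'
from h import *
c=cam('wrist'); save(c,'w4.png',(160,100,400,300),3.3)
E
```

```text
clock: 3.42
tool_pos: [0.4279, -0.0914, 0.0486]
ee_rot: [0.906, 0.424, -0.0, 0.0]
ft_force: [-0.2, -0.5, -0.2]
width: 0.097
finger_force: 0.0
```

View pics/w4.png

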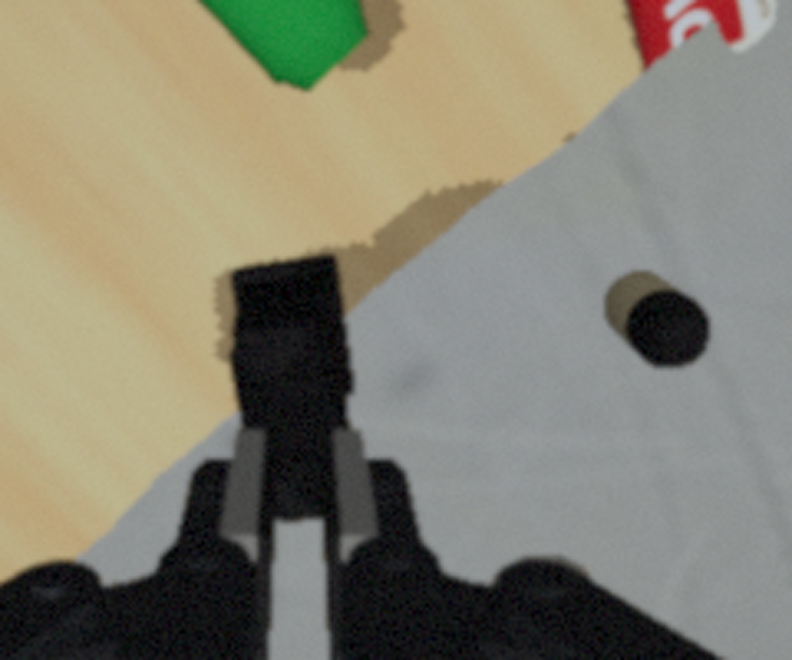

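Run:
```python
from h import *
c=cam('wrist'); o=arm.get_obs(); A=lambda l:np.array(l,float)/3.3+np.array([160,100])
print('tcp px',(pix(c,[o['tool_pos'],o['tool_pos']+[0,0,.0187]])-[160,100])*3.3)
p=world(c,A([(235,275),(335,257),(272,515),(325,515)]),[0,0,.068,.068]); print(p)
t=cam('top'); q=(np.array([(202,290),(258,328),(232,365),(176,330)])/5+[240,150])
M=cv2.Rodrigues(np.array(c['rvec']))[0]; print('cam',-M.T@np.array(c['tvec']).ravel()); print(R.from_quat(o['ee_rot']).as_matrix().round(2))
save(t,'t5.png',(240,170,330,240),7)
print((pix(t,[o['tool_pos']])-[240,170])*7)
```

```text
tcp px [[293.251459   388.59635672]
 [292.87352312 425.13480842]]
[[ 0.42366869 -0.07166578  0.        ]
 [ 0.44750002 -0.08503572  0.        ]
 [ 0.41162091 -0.10406869  0.068     ]
 [ 0.42007199 -0.11112114  0.068     ]]
cam [ 0.47783486 -0.03282042  0.22931332]
[[ 0.64  0.77 -0.  ]
 [ 0.77 -0.64 -0.  ]
 [-0.   -0.   -1.  ]]
[[301.48893747 311.67352881]]
```

View pics/t5.png

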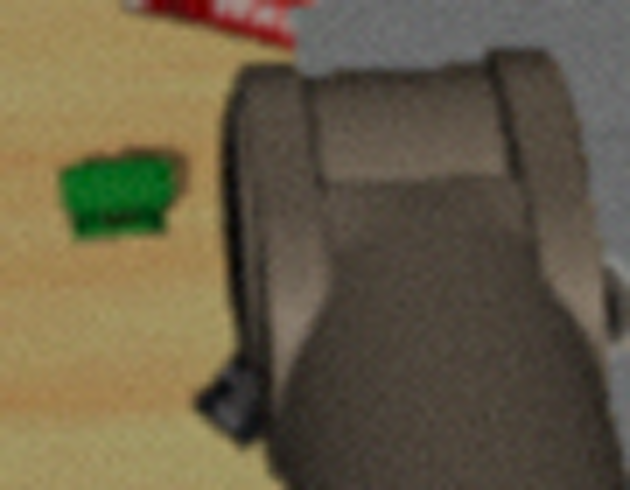

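The bar seems to lie between the pads ((272–325, 515) in the wrist crop), but they met nothing. The fingertips were probably too high, so I open, turn −9°, go 14 mm lower and close again, watching the force.

```bash
python3 -m creep '[[[0,0,0],[0,0,0],0.9],[[0,0,0],[0,0,0],0.9],[[0,0,0],[0,0,0],0.9],[[0,0,-9],[-0.2,0,0.5],0.9],[[0,0,-9],[-0.2,0,1.4],0.9],[[0,0,-9],[-0.2,0,1.4],0.9],[[0,0,-9],[-0.2,0,1.4],0.1],[[0,0,-9],[-0.2,0,1.4],0.1],[[0,0,-9],[-0.2,0,1.4],0.1],[[0,0,-9],[-0.2,0,1.4],0.1]]' 40
```

```text
clock: 4.82
tool_pos: [0.4268, -0.0929, 0.0347]
ee_rot: [0.87, 0.493, 0.0, 0.0]
ft_force: [0.5, -0.7, -0.2]
width: 0.103
finger_force: 0.0
```

```bash
python3 -m creep '[[[0,0,0],[0,0,0],0],[[0,0,0],[0,0,0],0],[[0,0,0],[0,0,0],0]]' 40
python3 - <<'E'
from h import *
c=cam('wrist'); save(c,'w6.png',(140,90,400,285),3)
o=arm.get_obs();print((pix(c,[o['tool_pos'],o['tool_pos']+[0,0,.0187]])-[140,90])*3)
E
```

```text
clock: 5.2
tool_pos: [0.4266, -0.093, 0.0346]
ee_rot: [0.87, 0.494, -0.0, 0.0]
ft_force: [1.3, 1.2, 0.6]
width: 0.005
finger_force: 0.0
[[326.89976282 382.71256389]
 [326.58303459 415.88147884]]
```

View pics/w6.png

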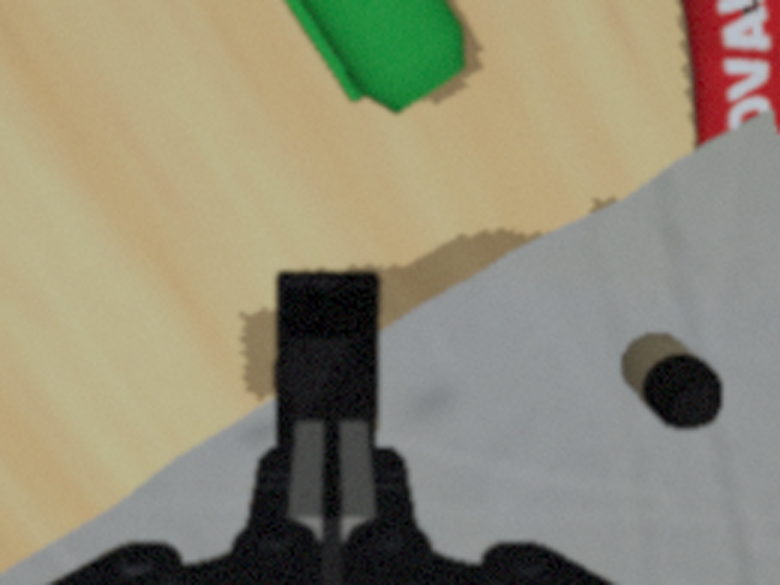

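```bash
python3 -m creep '[[[0,0,0],[0,0,-2],0.5],[[0,0,0],[0,0,-5],1],[[0,0,0],[0,0,-9],1],[[0,0,0],[0,0,-12],1],[[0,0,0],[0,0,-12],1],[[0,0,0],[0,0,-12],1],[[0,0,0],[0,0,-12],1]]'
python3 - <<'E'
from h import *
c=cam('scene'); save(c,'s7.png',(220,140,350,240),6)
o=arm.get_obs();print(o['tool_pos'],((pix(c,[o['tool_pos'],[.426,-.092,0],[.426,-.092,.068],[.476,-.021,.0],[.476,-.021,.068]])-[220,140])*6).round())
E
```

```text
clock: 6.12
tool_pos: [0.4256, -0.0927, 0.1533]
ee_rot: [0.87, 0.494, -0.001, -0.001]
ft_force: [-1.0, -0.3, 0.0]
width: 0.998
finger_force: 0.0
[ 0.42568361 -0.09269905  0.15342855] [[311. 148.]
 [306. 472.]
 [307. 336.]
 [266. 344.]
 [266. 213.]]
```

View pics/s7.png

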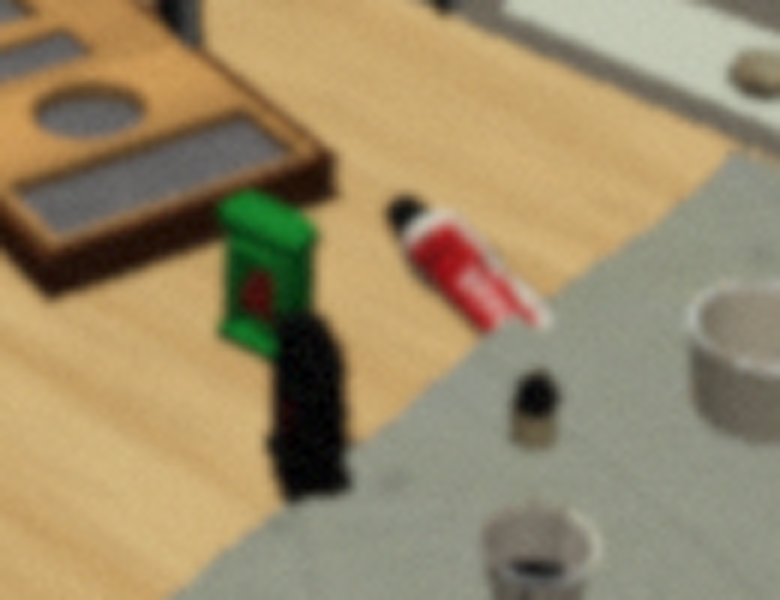

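The stamp still stands where predicted ((306,472) to (307,336)). The fingertips appear at (185,35) and (440,5), well above the predicted TCP at (311,148), so the real tips are higher than `tool_pos` says. I measure that offset with a composite of both cameras.

Run:
```python
from h import *
def mark(c,Ps,box,s):
    im=c['color'][box[1]:box[3],box[0]:box[2],::-1]; im=cv2.resize(im,None,fx=s,fy=s,interpolation=cv2.INTER_CUBIC)
    for p,col in Ps:
        u=(pix(c,[p])[0]-box[:2])*s; cv2.circle(im,tuple(int(v) for v in u),3,col,-1)
    return im
o=arm.get_obs(); t=o['tool_pos']; print(t,o['width'])
r=R.from_quat(o['ee_rot'])
P=[(t,(0,0,255)),(t+[0,0,.025],(0,255,0)),(t+[0,0,.05],(255,0,0))]+[(t+r.apply([0,s*.0425,-.013]),(0,255,255)) for s in(-1,1)]
a=mark(cam('scene'),P,(200,50,333,200),3); b=mark(cam('wrist'),P,(100,200,412,384),1.28)
h=450; im=np.full((h,a.shape[1]+b.shape[1],3),0,np.uint8); im[:a.shape[0],:a.shape[1]]=a; im[:b.shape[0],a.shape[1]:]=b
cv2.imwrite('pics/c8.png',im); print(im.shape)
```

```text
[ 0.42568361 -0.09269905  0.15342855] 1.0009187368882662
(450, 798, 3)
```

View pics/c8.png

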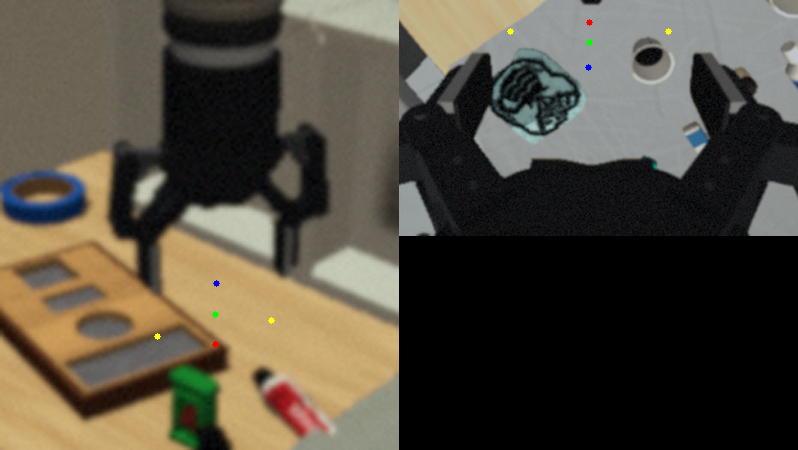

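The marked composite shows the real tips at (150,292) and (287,273) against predicted (157,337) and (271,320). The wrist view agrees. The tips sit about 35 mm behind the reported TCP. The stamp needs tool z ≈ 0.015, with the yaw already right.

```bash
python3 -m creep '[[[0,0,0],[0,0,6],1],[[0,0,0],[0,0,10],1],[[0,0,0],[0,0,12],1],[[0,0,0],[0,0,13],1],[[0,0,0],[0,0,13.8],1],[[0,0,0],[0,0,13.8],1],[[0,0,0],[0,0,13.8],0.1],[[0,0,0],[0,0,13.8],0.1],[[0,0,0],[0,0,13.8],0.1],[[0,0,0],[0,0,13.8],0.1]]' 40
```

```text
clock: 7.52
tool_pos: [0.4269, -0.093, 0.017]
ee_rot: [0.87, 0.494, 0.0, 0.0]
ft_force: [-1.0, -0.3, 3.4]
width: 0.239
finger_force: 39.0
```

Gripped with 39 N. Lift and carry.

```bash
python3 -m creep '[[[0,0,0],[0,0,-4],0.1],[[0,0,0],[0,0,-9],0.1],[[0,0,0],[0,0,-12],0.1],[[0,0,0],[0,0,-12],0.1],[[0,0,0],[0,0,-12],0.1]]'
python3 -c "
from h import *
o=arm.get_obs();print(o['width'],o['finger_force']);delta(.5547,.2687,.137,-102.9)"
```

```text
clock: 8.15
tool_pos: [0.4256, -0.0928, 0.1356]
ee_rot: [0.87, 0.494, -0.001, -0.001]
ft_force: [0.3, 0.7, -1.0]
width: 0.237
finger_force: 39.7
0.2371977763711627 39.66178441660304
turn [-0.1  0.1 72. ] shift [37.66 -7.46 -0.16]
```

```bash
python3 -m creep '[[[0,0,10],[5,-1,0],0.1],[[0,0,20],[10,-2,0],0.1],[[0,0,30],[15,-3,0],0.1],[[0,0,40],[20,-4,0],0.1],[[0,0,50],[25,-5,0],0.1],[[0,0,60],[30,-6,0],0.1],[[0,0,68],[35,-7,0],0.1],[[0,0,72],[37.7,-7.5,0],0.1],[[0,0,72],[37.7,-7.5,0],0.1],[[0,0,72],[37.7,-7.5,0],0.1]]'
python3 -m creep '[[[0,0,0],[0,0,0],0.1],[[0,0,0],[0,0,0],0.1],[[0,0,0],[0,0,0],0.1]]'
python3 -c "
from h import *
o=arm.get_obs();print(o['width'],o['finger_force']);delta(.5547,.2687,.034,-102.9)"
```

```text
clock: 9.4
tool_pos: [0.5546, 0.2676, 0.1347]
ee_rot: [0.994, -0.112, -0.001, 0.001]
ft_force: [0.5, -0.7, 0.7]
width: 0.236
finger_force: 39.7
clock: 9.78
tool_pos: [0.5557, 0.2685, 0.1367]
ee_rot: [0.994, -0.112, 0.0, 0.0]
ft_force: [-0.1, -0.0, -0.2]
width: 0.238
finger_force: 39.7
0.2378280234324659 39.67047897611337
turn [ 0. -0. -0.] shift [-0.11 -0.   10.27]
```

```bash
python3 -m creep '[[[0,0,0],[0,0,3],0.1],[[0,0,0],[0,0,6],0.1],[[0,0,0],[0,0,8.5],0.1],[[0,0,0],[0,0,9.5],0.1],[[0,0,0],[0,0,10.2],0.1],[[0,0,0],[0,0,10.4],0.1],[[0,0,0],[0,0,10.5],0.1],[[0,0,0],[0,0,10.5],0.1]]'
```

```text
clock: 10.78
tool_pos: [0.556, 0.2694, 0.0321]
ee_rot: [0.994, -0.112, 0.0, -0.0]
ft_force: [-0.3, 0.4, -1.0]
width: 0.239
finger_force: 39.7
```

```bash
python3 -m creep '[[[0,0,0],[0,0,0.1],0.1],[[0,0,0],[0,0,0.1],0.1],[[0,0,0],[0,0,0.1],0.1]]'
python3 -m creep '[[[0,0,0],[0,0,0.1],0.1],[[0,0,0],[0,0,0.1],0.1],[[0,0,0],[0,0,0.1],0.1]]'
```

```text
clock: 11.15
tool_pos: [0.5556, 0.2692, 0.0306]
ee_rot: [0.994, -0.112, 0.0, 0.0]
ft_force: [0.6, -0.1, -0.5]
width: 0.236
finger_force: 39.7
clock: 11.52
tool_pos: [0.5558, 0.2695, 0.0301]
ee_rot: [0.994, -0.112, 0.0, -0.0]
ft_force: [-0.8, -0.3, 4.3]
width: 0.237
finger_force: 40.1
```

Touchdown on the floor at 4.3 N. Release and rise.

```bash
python3 -m creep '[[[0,0,0],[0,0,0],0.45],[[0,0,0],[0,0,0],0.45],[[0,0,0],[0,0,0],0.45],[[0,0,0],[0,0,-4],0.45],[[0,0,0],[0,0,-9],0.45],[[0,0,0],[0,0,-9],0.45]]'
python3 -c "
from h import *
delta(.43,-.27,.12,1)"
```

```text
clock: 12.28
tool_pos: [0.5585, 0.2714, 0.1241]
ee_rot: [0.994, -0.112, 0.004, -0.002]
ft_force: [0.2, 0.0, 0.3]
width: 0.449
finger_force: 0.0
turn [-0.5 -0.1 76.1] shift [-0.48 55.64  0.09]
```

```bash
python3 -m creep '[[[0,0,9],[0,5.5,0],0.3],[[0,0,18],[0,11.5,0],0.1],[[0,0,27],[0,17.5,0],0],[[0,0,36],[0,23.5,0],0],[[0,0,45],[0,29.5,0],0],[[0,0,54],[0,35.5,0],0],[[0,0,63],[0,41.5,0],0],[[0,0,71],[0,47.5,0],0],[[0,0,76],[-0.2,53.5,0],0],[[0,0,76],[-0.4,55.6,0],0]]'
python3 -m creep '[[[0,0,0],[0,0,3],0],[[0,0,0],[0,0,6],0],[[0,0,0],[0,0,9],0],[[0,0,0],[0,0,11],0],[[0,0,0],[0,0,12.5],0],[[0,0,0],[0,0,13.5],0],[[0,0,0],[0,0,13.5],0],[[0,0,0],[0,0,13.5],0]]'
```

```text
clock: 13.52
tool_pos: [0.4254, -0.2761, 0.1187]
ee_rot: [0.712, -0.702, -0.0, 0.001]
ft_force: [0.3, 1.2, -0.1]
width: 0.001
finger_force: 0.0
clock: 14.52
tool_pos: [0.4286, -0.2723, -0.0148]
ee_rot: [0.714, -0.7, 0.001, -0.0]
ft_force: [0.4, -0.1, 0.2]
width: 0.005
finger_force: 0.0
```

```bash
for i in 1 2 3 4 5 ; do python3 -m creep '[[[0,0,0],[0,0,0.3],0],[[0,0,0],[0,0,0.3],0]]' | egrep "tool_pos|ft_f"; done
```

```text
tool_pos: [0.4281, -0.2721, -0.0182]
ft_force: [-0.3, 0.3, -0.6]
tool_pos: [0.4278, -0.2719, -0.0216]
ft_force: [0.6, 0.1, 0.8]
tool_pos: [0.4278, -0.2719, -0.0247]
ft_force: [0.8, -0.1, -0.7]
tool_pos: [0.4278, -0.2719, -0.0277]
ft_force: [1.5, -1.0, 0.2]
tool_pos: [0.4278, -0.2719, -0.0306]
ft_force: [-0.9, 0.3, 0.4]
```

```bash
for i in 1 2 ; do python3 -m creep '[[[0,0,0],[0,0,0.2],0],[[0,0,0],[0,0,0.2],0]]' | egrep "tool_pos|ft_f"; done
```

```text
tool_pos: [0.4279, -0.272, -0.0325]
ft_force: [-0.0, -0.2, -0.7]
tool_pos: [0.4279, -0.2719, -0.0345]
ft_force: [-0.3, 0.0, -0.3]
```

```bash
for i in 1 2 ; do python3 -m creep '[[[0,0,0],[0,0,0.1],0],[[0,0,0],[0,0,0.1],0]]' | egrep "tool_pos|ft_f"; done
```

```text
tool_pos: [0.428, -0.272, -0.0354]
ft_force: [-0.1, -0.2, 0.0]
tool_pos: [0.428, -0.272, -0.0365]
ft_force: [0.7, -0.1, 0.2]
```

```bash
for i in 1 2 3 ; do python3 -m creep '[[[0,0,0],[0,0,0.1],0],[[0,0,0],[0,0,0.1],0]]' | egrep "tool_pos|ft_f"; done
```

```text
tool_pos: [0.4279, -0.272, -0.0375]
ft_force: [-0.1, -0.7, -0.3]
tool_pos: [0.428, -0.272, -0.0376]
ft_force: [-1.7, 1.8, 6.6]
tool_pos: [0.4281, -0.272, -0.0376]
ft_force: [-3.7, 3.3, 16.4]
```

```bash
for i in 1 2 3 ; do f=$(python3 -m creep '[[[0,0,0],[0,0,0.1],0],[[0,0,0],[0,0,0.1],0]]' | egrep "tool_pos|ft_f"); echo $f; done
```

```text
tool_pos: [0.4281, -0.272, -0.0377] ft_force: [-7.4, 4.0, 25.5]
tool_pos: [0.4281, -0.272, -0.0378] ft_force: [-8.7, 5.2, 33.7]
tool_pos: [0.4281, -0.2721, -0.0378] ft_force: [-10.6, 7.6, 42.8]
```

Contact gives d = 37.6 mm, so true tip height = tool z + 0.0376. Now the eraser.

```bash
python3 -m creep '[[[0,0,0],[0,0,-2],0],[[0,0,0],[0,0,-5],0.3],[[0,0,0],[0,0,-8],0.6],[[0,0,0],[0,0,-8],0.6],[[0,0,0],[0,0,-8],0.6],[[0,0,0],[0,0,-8],0.6]]'
python3 - <<'E'
from h import *
delta(.4266,-.3372,.04,1)
c=cam('wrist'); t=cam('top')
im=[]
for cc,z in((c,.011),):
    u=pix(cc,[[.4266,-.3372,z]])[0]; print(u)
    # white/blue eraser mask near prediction
    hsv=cv2.cvtColor(cc['color'],cv2.COLOR_RGB2HSV)
    y,x=np.mgrid[:384,:512]; near=(abs(x-u[0])<60)&(abs(y-u[1])<60)
    b=cv2.inRange(hsv,(100,110,60),(120,255,255))>0
    m=(b&near).astype(np.uint8); n,l,s,ce=cv2.connectedComponentsWithStats(m); 
    i=1+np.argmax(s[1:,4]) if n>1 else None
    print(n, s[i],ce[i]) if i else print('none')
    if i:
        pts=np.argwhere(l==i)[:,::-1].astype(np.float32); bx=cv2.boxPoints(cv2.minAreaRect(pts)); w=world(cc,bx,z); print(w, np.linalg.norm(np.diff(w,axis=0),axis=1))
E
```

```text
clock: 19.02
tool_pos: [0.427, -0.2714, 0.0364]
ee_rot: [0.714, -0.7, -0.001, 0.0]
ft_force: [-0.4, -0.2, -0.9]
width: 0.599
finger_force: 0.0
turn [0.1 0.1 0.2] shift [ 6.57  0.18 -0.36]
[252.80560607 125.2503488 ]
2 [241 119  26  29 691] [253.44573082 132.74819103]
[[ 0.43549674 -0.34157471  0.011     ]
 [ 0.41687708 -0.34195905  0.011     ]
 [ 0.41610315 -0.32112775  0.011     ]
 [ 0.43527111 -0.32073895  0.011     ]] [0.01862363 0.02084567 0.0191719 ]
```

```bash
python3 -m creep '[[[0,0,0],[4,0,0],0.6],[[0,0,0],[6.6,0,0],0.6],[[0,0,0],[6.6,0.1,2],0.6],[[0,0,0],[6.6,0.1,5],0.6],[[0,0,0],[6.6,0.1,6.5],0.6],[[0,0,0],[6.6,0.1,6.9],0.6],[[0,0,0],[6.6,0.1,6.9],0.05],[[0,0,0],[6.6,0.1,6.9],0.05],[[0,0,0],[6.6,0.1,6.9],0.05],[[0,0,0],[6.6,0.1,6.9],0.05]]' 30
python3 -m creep '[[[0,0,0],[0,0,0],0.05],[[0,0,0],[0,0,0],0.05]]'
```

```text
clock: 20.38
tool_pos: [0.4292, -0.3385, -0.0304]
ee_rot: [0.714, -0.7, 0.001, -0.0]
ft_force: [-0.1, 0.5, 4.4]
width: 0.22
finger_force: 31.1
clock: 20.62
tool_pos: [0.4292, -0.3385, -0.0304]
ee_rot: [0.714, -0.7, 0.001, -0.0]
ft_force: [0.2, 0.5, 6.1]
width: 0.221
finger_force: 31.2
```

```bash
python3 -m creep '[[[0,0,0],[0,0,-3],0.05],[[0,0,0],[0,0,-8],0.05],[[0,0,0],[0,0,-13],0.05],[[0,0,0],[0,0,-13],0.05]]'
python3 -c "
from h import *
o=arm.get_obs();print(o['width'],o['finger_force']);delta(.5408,.2085,.10,77.1)"
```

```text
clock: 21.12
tool_pos: [0.4311, -0.34, 0.1028]
ee_rot: [0.714, -0.7, 0.004, -0.001]
ft_force: [0.2, -1.0, 0.3]
width: 0.221
finger_force: 30.6
0.22127923028013166 30.594971179962158
turn [ -0.1  -0.5 -76. ] shift [-54.63 -12.05   0.07]
```

```bash
python3 -m creep '[[[0,0,-9],[-5,-1.1,0],0.05],[[0,0,-18],[-11,-2.4,0],0.05],[[0,0,-27],[-17,-3.7,0],0.05],[[0,0,-36],[-23,-5,0],0.05],[[0,0,-45],[-29,-6.4,0],0.05],[[0,0,-54],[-35,-7.7,0],0.05],[[0,0,-63],[-41,-9,0],0.05],[[0,0,-71],[-47,-10.4,0],0.05],[[0,0,-76],[-52,-11.5,0],0.05],[[0,0,-76],[-54.6,-12.1,0],0.05]]'
python3 -m creep '[[[0,0,0],[0,0,0],0.05],[[0,0,0],[0,0,0],0.05],[[0,0,0],[0,0,0],0.05],[[0,0,0],[0,0,0],0.05],[[0,0,0],[0,0,0],0.05]]'
python3 -c "
from h import *
delta(.5408,.2085,-.010,77.1)"
```

```text
clock: 22.38
tool_pos: [0.5371, 0.214, 0.0973]
ee_rot: [0.994, -0.11, -0.001, -0.001]
ft_force: [0.8, -1.1, -0.9]
width: 0.222
finger_force: 30.6
clock: 23.0
tool_pos: [0.5385, 0.2097, 0.0987]
ee_rot: [0.994, -0.112, 0.0, 0.0]
ft_force: [-0.2, 0.2, -0.8]
width: 0.222
finger_force: 30.6
turn [ 0. -0. -0.] shift [ 0.25  0.06 10.87]
```

```bash
python3 -m creep '[[[0,0,0],[0.2,0.1,3],0.05],[[0,0,0],[0.2,0.1,6],0.05],[[0,0,0],[0.2,0.1,8.5],0.05],[[0,0,0],[0.2,0.1,10],0.05],[[0,0,0],[0.2,0.1,10.5],0.05],[[0,0,0],[0.2,0.1,10.7],0.05],[[0,0,0],[0.2,0.1,10.8],0.05],[[0,0,0],[0.2,0.1,10.8],0.05],[[0,0,0],[0.2,0.1,10.8],0.05]]'
```

```text
clock: 24.12
tool_pos: [0.5404, 0.209, -0.009]
ee_rot: [0.994, -0.112, 0.0, -0.0]
ft_force: [-0.7, -0.2, 0.2]
width: 0.218
finger_force: 30.6
```

The eraser's underside is below the rim, so it is inside the pocket.

```bash
python3 -m creep '[[[0,0,0],[0,0,0.1],0.05],[[0,0,0],[0,0,0.2],0.05],[[0,0,0],[0,0,0.2],0.05],[[0,0,0],[0,0,0.2],0.4],[[0,0,0],[0,0,0.2],0.4],[[0,0,0],[0,0,-3],0.4],[[0,0,0],[0,0,-10],0.4],[[0,0,0],[0,0,-10],0.4]]'
python3 -c "
from h import *
delta(.4296,-.2058,.09,0)"
```

```text
clock: 25.12
tool_pos: [0.5434, 0.2109, 0.0952]
ee_rot: [0.994, -0.112, 0.004, -0.002]
ft_force: [0.4, 0.1, -0.2]
width: 0.401
finger_force: 0.0
turn [-0.5 -0.2 77.1] shift [-1.83 43.16  0.29]
```

```bash
python3 -m creep '[[[0,0,9],[-0.2,5,0],0.7],[[0,0,18],[-0.5,11,0],0.7],[[0,0,27],[-0.7,17,0],0.7],[[0,0,36],[-0.9,23,0],0.7],[[0,0,45],[-1.2,29,0],0.7],[[0,0,54],[-1.5,35,0],0.7],[[0,0,63],[-1.7,40,0],0.7],[[0,0,71],[-1.8,43,0],0.7],[[0,0,77],[-1.8,43.2,0],0.7],[[0,0,77],[-1.8,43.2,0],0.7]]'
python3 -m creep '[[[0,0,0],[0,0,0],0.7],[[0,0,0],[0,0,0],0.7],[[0,0,0],[0,0,0],0.7],[[0,0,0],[0,0,0],0.7]]'
python3 -c "
from h import *
delta(.4296,-.2058,-.022,0)"
```

```text
clock: 26.38
tool_pos: [0.4257, -0.2084, 0.0899]
ee_rot: [0.708, -0.706, -0.001, 0.0]
ft_force: [0.8, -0.3, 0.8]
width: 0.703
finger_force: 0.0
clock: 26.88
tool_pos: [0.4266, -0.2081, 0.0906]
ee_rot: [0.708, -0.706, 0.0, 0.0]
ft_force: [-0.1, 0.2, -0.4]
width: 0.705
finger_force: 0.0
turn [-0.  -0.   0.2] shift [-0.23 -0.3  11.26]
```

```bash
python3 -m creep '[[[0,0,0],[-0.2,-0.3,3],0.7],[[0,0,0],[-0.2,-0.3,6],0.7],[[0,0,0],[-0.2,-0.3,9],0.7],[[0,0,0],[-0.2,-0.3,11],0.7],[[0,0,0],[-0.2,-0.3,11.3],0.7],[[0,0,0],[-0.2,-0.3,11.3],0.7],[[0,0,0],[-0.2,-0.3,11.3],0.4],[[0,0,0],[-0.2,-0.3,11.3],0.35],[[0,0,0],[-0.2,-0.3,11.3],0.35],[[0,0,0],[-0.2,-0.3,11.3],0.35]]' 20
python3 -m creep '[[[0,0,0],[0,0,-1],0.35],[[0,0,0],[0,0,-4],0.35],[[0,0,0],[0,0,-9],0.35],[[0,0,0],[0,0,-10],0.35],[[0,0,0],[0,0,-10],0.35]]'
python3 -c "
from h import *
delta(.5275,.1485,.08,-12.9)"
```

```text
clock: 28.12
tool_pos: [0.4303, -0.2067, -0.0212]
ee_rot: [0.708, -0.706, 0.001, -0.0]
ft_force: [-1.2, -0.4, 6.9]
width: 0.495
finger_force: 19.8
clock: 28.75
tool_pos: [0.4298, -0.2065, 0.0784]
ee_rot: [0.708, -0.706, 0.001, -0.0]
ft_force: [-0.0, 0.5, -0.3]
width: 0.491
finger_force: 20.4
turn [-0.1 -0.  13. ] shift [-35.47  -9.86  -0.18]
```

```bash
python3 -m creep '[[[0,0,4],[-4,-1.1,-1],0.35],[[0,0,8],[-9,-2.5,-1],0.35],[[0,0,13],[-14,-3.9,-1],0.35],[[0,0,13],[-19,-5.3,-1],0.35],[[0,0,13],[-24,-6.7,-1],0.35],[[0,0,13],[-29,-8,-1],0.35],[[0,0,13],[-34,-9.4,-1],0.35],[[0,0,13],[-35.5,-9.9,0],0.35],[[0,0,13],[-35.5,-9.9,0],0.35],[[0,0,13],[-35.5,-9.9,0],0.35]]'
python3 -m creep '[[[0,0,0],[0,0,0],0.35],[[0,0,0],[0,0,0],0.35],[[0,0,0],[0,0,0],0.35]]'
python3 -c "
from h import *
delta(.5273,.1482,-.006,-12.9)"
```

```text
clock: 30.0
tool_pos: [0.5273, 0.1537, 0.0741]
ee_rot: [-0.627, 0.779, -0.002, -0.003]
ft_force: [0.2, -1.0, 0.9]
width: 0.49
finger_force: 20.4
clock: 30.38
tool_pos: [0.5271, 0.1475, 0.078]
ee_rot: [-0.622, 0.783, 0.001, 0.001]
ft_force: [1.7, 0.1, -0.1]
width: 0.492
finger_force: 20.4
turn [ 0.   0.1 -0.2] shift [-0.06 -0.    8.4 ]
```

```bash
python3 -m creep '[[[0,0,0],[0,0,3],0.35],[[0,0,0],[-0.1,0,6],0.35],[[0,0,0],[-0.1,0,7.8],0.35],[[0,0,0],[-0.1,0,8.3],0.35],[[0,0,0],[-0.1,0,8.4],0.35],[[0,0,0],[-0.1,0,8.5],0.35],[[0,0,0],[-0.1,0,8.5],0.35]]'
python3 -m creep '[[[0,0,0],[0,0,0.1],0.35],[[0,0,0],[0,0,0.1],0.35]]'
```

```text
clock: 31.25
tool_pos: [0.5282, 0.1501, -0.0069]
ee_rot: [-0.624, 0.782, -0.0, 0.0]
ft_force: [-0.1, 0.6, -0.9]
width: 0.493
finger_force: 20.4
clock: 31.5
tool_pos: [0.5281, 0.1501, -0.0081]
ee_rot: [-0.624, 0.782, -0.0, 0.0]
ft_force: [0.2, 0.1, 1.8]
width: 0.492
finger_force: 20.6
```

```bash
python3 -m creep '[[[0,0,0],[0,0,0],0.7],[[0,0,0],[0,0,0],0.7],[[0,0,0],[0,0,0],0.7],[[0,0,0],[0,0,-4],0.7],[[0,0,0],[0,0,-10],0.7],[[0,0,0],[0,0,-10],0.7],[[0,0,0],[0,0,-10],0.7]]'
python3 -c "
from h import *
print(arm.get_obs()['qpos'].round(2)); delta(.564,-.058,.07,-17.4)"
```

```text
clock: 32.38
tool_pos: [0.5273, 0.1502, 0.0911]
ee_rot: [-0.624, 0.782, 0.0, -0.0]
ft_force: [-0.3, 0.1, -0.3]
width: 0.7
finger_force: 0.0
[-1.27  0.84  1.41  1.91 -0.9   1.23 -2.91]
turn [ 0.  -0.   4.6] shift [19.48 -8.2   2.11]
```

```bash
python3 -m creep '[[[0,0,0],[4,-1.7,0],0.6],[[0,0,0],[9,-3.8,0],0.6],[[0,0,0],[14,-5.9,0],0.6],[[0,0,0],[18,-7.6,0],0.6],[[0,0,4.6],[19.5,-8.2,0],0.6],[[0,0,4.6],[19.5,-8.2,0],0.6],[[0,0,4.6],[19.5,-8.2,0],0.6],[[0,0,4.6],[19.5,-8.2,0],0.6],[[0,0,4.6],[19.5,-8.2,0],0.6]]'
python3 - <<'E'
from h import *
print(arm.get_obs()['qpos'].round(2)); delta(.564,-.058,-.030,-17.4)
c=cam('wrist'); save(c,'w9.png',(110,20,400,230),2.7)
P=[[.5815,-.0027,.012],[.564,-.058,.02],[.5526,-.095,.012]]; print((pix(c,P)-[110,20])*2.7)
E
```

```text
clock: 33.5
tool_pos: [0.5643, -0.0573, 0.0914]
ee_rot: [-0.592, 0.806, 0.0, -0.0]
ft_force: [0.3, 1.2, -1.6]
width: 0.595
finger_force: 0.0
[-0.85  0.82  1.35  1.87 -0.86  1.21 -2.65]
turn [0.  0.  0.1] shift [ 0.08  0.   12.14]
[[379.38037547 591.73916408]
 [380.16272398 458.84982154]
 [379.81670842 349.30510474]]
```

View pics/w9.png

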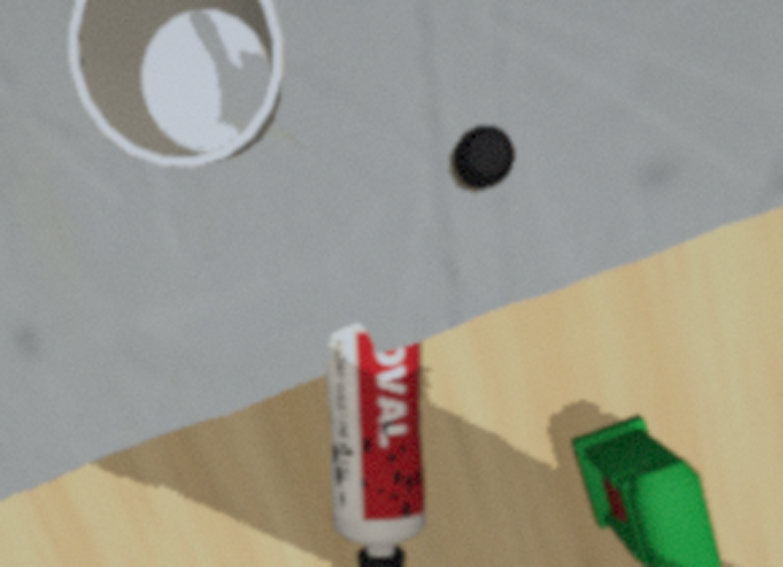

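The tube is straight under the tool, axis at x≈378 against 380 predicted, with the cap at the bottom (380,555). Descend and grip.

```bash
python3 -m creep '[[[0,0,0],[0.1,0,4],0.6],[[0,0,0],[0.1,0,8],0.6],[[0,0,0],[0.1,0,10.5],0.6],[[0,0,0],[0.1,0,11.7],0.6],[[0,0,0],[0.1,0,12.1],0.6],[[0,0,0],[0.1,0,12.1],0.6],[[0,0,0],[0.1,0,12.1],0.1],[[0,0,0],[0.1,0,12.1],0.1],[[0,0,0],[0.1,0,12.1],0.1],[[0,0,0],[0.1,0,12.1],0.1]]' 40
python3 -m creep '[[[0,0,0],[0,0,-1],0.1],[[0,0,0],[0,0,-3],0.1],[[0,0,0],[0,0,-7],0.1],[[0,0,0],[0,0,-10],0.1],[[0,0,0],[0,0,-10],0.1],[[0,0,0],[0,0,-10],0.1]]'
python3 -c "
from h import *
print(arm.get_obs()['qpos'].round(2)); delta(.5131,.0875,.07,77.1)"
```

```text
clock: 34.8
tool_pos: [0.5649, -0.0596, -0.0282]
ee_rot: [-0.592, 0.806, -0.001, 0.001]
ft_force: [-1.2, 0.4, 7.0]
width: 0.38
finger_force: 39.0
clock: 35.55
tool_pos: [0.5637, -0.059, 0.0705]
ee_rot: [-0.592, 0.806, 0.0, -0.0]
ft_force: [1.2, -0.3, -1.1]
width: 0.384
finger_force: 38.6
[-0.84  0.83  1.31  1.89 -0.89  1.17 -2.64]
turn [ 0.  -0.  85.5] shift [-12.46   9.21   0.06]
```

```bash
python3 -m creep '[[[0,0,10],[-1.5,1,0],0.1],[[0,0,20],[-3,2.2,0],0.1],[[0,0,30],[-4.5,3.3,0],0.1],[[0,0,40],[-6,4.4,0],0.1],[[0,0,50],[-7.5,5.5,0],0.1],[[0,0,60],[-9,6.6,0],0.1],[[0,0,70],[-10.5,7.7,0],0.1],[[0,0,80],[-12,8.8,0],0.1],[[0,0,85.5],[-12.5,9.2,0],0.1],[[0,0,85.5],[-12.5,9.2,0],0.1]]'
python3 -m creep '[[[0,0,0],[0,0,0],0.1],[[0,0,0],[0,0,0],0.1],[[0,0,0],[0,0,0],0.1],[[0,0,0],[0,0,0],0.1]]'
python3 - <<'E'
from h import *
o=arm.get_obs(); print(o['qpos'].round(2)); delta(.5131,.0875,-.010,77.1)
t=cam('top'); w=cam('wrist')
# long pocket corners predicted vs picture, next to objects seen from above
r=R.from_euler('z',-12.9,degrees=True)
def draw(c,box,s):
    im=np.ascontiguousarray(cv2.resize(c['color'][box[1]:box[3],box[0]:box[2],::-1],None,fx=s,fy=s,interpolation=cv2.INTER_CUBIC))
    P=[r.apply([a*.065,b*.026,0])+[.5131,.0875,.025] for a,b in((1,1),(-1,1),(-1,-1),(1,-1))]
    cv2.polylines(im,[((pix(c,P)-box[:2])*s).astype(np.int32)],True,(0,255,255),1); return im
a=draw(w,(60,0,460,384),1); b=draw(t,(130,135,250,225),3.3)
im=np.zeros((384,796,3),np.uint8); im[:,:400]=a; im[:b.shape[0],400:400+b.shape[1]]=b; cv2.imwrite('pics/c10.png',im)
E
```

```text
clock: 36.8
tool_pos: [0.3689, -0.1079, -0.0252]
ee_rot: [-0.065, 0.993, 0.065, 0.07]
ft_force: [22.6, 1.2, 5.7]
width: 0.377
finger_force: 41.8
clock: 37.3
tool_pos: [0.3689, -0.1077, -0.0256]
ee_rot: [-0.067, 0.993, 0.064, 0.069]
ft_force: [-1.8, -0.3, 2.6]
width: 0.374
finger_force: 37.3
[-0.71  0.98  1.45  2.42 -1.36  1.21 -2.94]
turn [ 8.2  7.1 20.5] shift [-16.8   17.33   2.98]
```

View pics/c10.png

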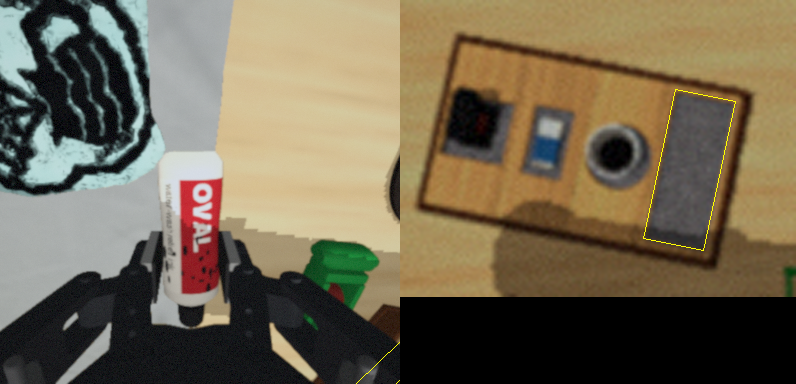

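The three packed items sit in their pockets: stamp (475,122), eraser (547,145), cup (614,153). The +85° turn ran into joint limits and dragged the tool away, but the tube is still held. I back out and turn the other way.

```bash
python3 -m creep '[[[0,0,-10],[0,0,-1],0.1],[[0,0,-15],[0,0,-2],0.1]]'
python3 - <<'E'
from h import *
o=arm.get_obs(); print(o['qpos'].round(2)); delta(.5637,-.059,.08,-17.4)
E
```

```text
clock: 37.65
tool_pos: [0.3657, -0.1076, -0.0062]
ee_rot: [-0.197, 0.976, 0.057, 0.077]
ft_force: [-0.4, -1.3, -0.3]
width: 0.374
finger_force: 39.8
[-0.73  0.84  1.45  2.41 -1.25  1.12 -2.74]
turn [  0.1  11.4 -49.6] shift [-21.34  -2.64  -5.24]
```

```bash
python3 -m creep '[[[0,0,-8],[0,0,-3],0.1],[[0,4,-16],[0,0,-6],0.1],[[0,8,-24],[0,0,-9],0.1],[[0,11,-32],[-2,0,-10],0.1],[[0,11,-40],[-6,-0.7,-10],0.1],[[0,11,-50],[-10,-1.3,-10],0.1],[[0,11,-50],[-14,-1.8,-10],0.1],[[0,11,-50],[-14,-1.8,-10],0.1],[[0,11,-50],[-14,-1.8,-10],0.1]]'
python3 - <<'E'
from h import *
o=arm.get_obs(); print(o['qpos'].round(2)); delta(.5637,-.059,.08,-17.4);delta(.5131,.0875,.07,77.1)
E
```

```text
clock: 38.78
tool_pos: [0.487, -0.0887, 0.1148]
ee_rot: [-0.593, 0.805, -0.001, 0.002]
ft_force: [-1.1, -0.4, -0.2]
width: 0.374
finger_force: 41.6
[-0.88  0.48  1.25  2.01 -0.54  1.03 -2.81]
turn [-0.2  0.1  0.1] shift [-5.11 -6.42  3.5 ]
turn [-0.1  0.2 85.6] shift [-17.59   2.77   4.49]
```

```bash
python3 -m creep '[[[0,0,-10],[0,0,0],0.1],[[0,0,-20],[0,0,0],0.1],[[0,0,-30],[-1,0,0],0.1],[[0,0,-40],[-3,0.5,0],0.1],[[0,0,-50],[-5,0.8,0],0.1],[[0,0,-50],[-5,0.8,0],0.1]]'
python3 - <<'E'
from h import *
o=arm.get_obs(); print(o['qpos'].round(2)); delta(.5131,.0875,.09,77.1)
E
```

```text
clock: 39.52
tool_pos: [0.4941, -0.0374, 0.1148]
ee_rot: [0.878, -0.479, 0.001, -0.002]
ft_force: [-0.0, -0.1, -0.6]
width: 0.372
finger_force: 41.6
[-0.86  0.35  1.03  2.01 -0.36  0.97 -2.22]
turn [ -0.2  -0.1 -44.4] shift [-9.48 -8.34  2.51]
```

J7 is unwinding as wanted. Continue.

```bash
python3 -m creep '[[[0,0,-10],[-2,-1.8,0],0.1],[[0,0,-20],[-4,-3.6,0],0.1],[[0,0,-30],[-6,-5.4,0],0.1],[[0,0,-40],[-8,-7.2,1],0.1],[[0,0,-44.4],[-9.5,-8.3,2],0.1],[[0,0,-44.4],[-9.5,-8.3,2.5],0.1],[[0,0,-44.4],[-9.5,-8.3,2.5],0.1],[[0,0,-44.4],[-9.5,-8.3,2.5],0.1],[[0,0,-44.4],[-9.5,-8.3,2.5],0.1]]'
python3 - <<'E'
from h import *
o=arm.get_obs(); print(o['qpos'].round(2)); delta(.5131,.0875,-.010,77.1)
# tube pose in hand: red print / white body blob in wrist and scene view
c=cam('wrist'); hsv=cv2.cvtColor(c['color'],cv2.COLOR_RGB2HSV)
m=((cv2.inRange(hsv,(0,150,70),(5,255,255))|cv2.inRange(hsv,(174,150,70),(180,255,255)))>0).astype(np.uint8)
n,l,s,ce=cv2.connectedComponentsWithStats(m); i=1+np.argmax(s[1:,4]); print(s[i],ce[i])
pts=np.argwhere(l==i)[:,::-1].astype(np.float32); bx=cv2.boxPoints(cv2.minAreaRect(pts)); print(bx)
w=world(c,bx,o['tool_pos'][2]+.028+.02); rr=R.from_quat(o['ee_rot']); print((rr.inv().apply(w-o['tool_pos'])*1000).round(1))
print('cam tool',(rr.inv().apply((-cv2.Rodrigues(np.array(c['rvec']))[0].T@np.array(c['tvec']).ravel())-o['tool_pos'])*1000).round(1))
E
```

```text
clock: 40.65
tool_pos: [0.514, 0.0854, 0.0906]
ee_rot: [0.994, -0.113, 0.003, -0.0]
ft_force: [0.2, 0.6, -1.6]
width: 0.371
finger_force: 41.6
[-0.88  0.36  0.78  1.98 -0.32  0.92 -1.74]
turn [-0.1 -0.3 -0.1] shift [-0.19 -0.17 10.06]
[ 241  177   42  119 3345] [259.20119581 240.36621824]
[[241.      294.99997]
 [241.      176.99997]
 [282.      176.99997]
 [282.      294.99997]]
[[-28.3  -4.5 -48.2]
 [ 43.9  -3.8 -47.8]
 [ 43.9  17.2 -47.8]
 [-28.3  19.9 -48.2]]
cam tool [  77.9    0.7 -180.8]
```

```bash
python3 -m creep '[[[0,0,0],[-0.1,-0.1,3],0.1],[[0,0,0],[-0.1,-0.1,6],0.1],[[0,0,0],[-0.1,-0.1,8],0.1],[[0,0,0],[-0.1,-0.1,8.3],0.1],[[0,0,0],[-0.1,-0.1,8.3],0.1],[[0,0,0],[-0.1,-0.1,8.3],0.1]]'
python3 - <<'E'
from h import *
delta(.5131,.0875,-.011,77.1)
E
```

```text
clock: 41.45
tool_pos: [0.5144, 0.0876, 0.0083]
ee_rot: [0.994, -0.112, 0.003, -0.001]
ft_force: [1.0, 0.5, -1.0]
width: 0.376
finger_force: 41.6
turn [-0.1 -0.4  0. ] shift [-0.14  0.04  1.92]
```

```bash
python3 -m creep '[[[0,0.4,0],[-0.1,0,0.6],0.1],[[0,0.4,0],[-0.1,0,1],0.1],[[0,0.4,0],[-0.1,0,1],0.1]]'|egrep 'tool|ft'
for i in 1 2 3; do python3 -m creep '[[[0,0,0],[0,0,0.2],0.1],[[0,0,0],[0,0,0.2],0.1]]'|egrep 'tool|ft';done
```

```text
tool_pos: [0.5121, 0.0877, -0.0031]
ft_force: [0.2, 0.2, -0.9]
tool_pos: [0.5125, 0.0876, -0.0048]
ft_force: [-0.0, -0.7, -1.0]
tool_pos: [0.5124, 0.0876, -0.0069]
ft_force: [0.3, -0.5, 0.3]
tool_pos: [0.5124, 0.0876, -0.0089]
ft_force: [-0.5, 0.1, -0.9]
```

```bash
for i in 1 2; do python3 -m creep '[[[0,0,0],[0,0,0.15],0.1],[[0,0,0],[0,0,0.15],0.1]]'|egrep 'tool|ft';done
python3 -m creep '[[[0,0,0],[0,0,0],0.45],[[0,0,0],[0,0,0],0.45],[[0,0,0],[0,0,0],0.45],[[0,0,0],[0,0,-1],0.45],[[0,0,0],[0,0,-3],0.45],[[0,0,0],[0,0,-9],0.45],[[0,0,0],[0,0,-14],0.45],[[0,0,0],[0,0,-14],0.45],[[0,0,0],[0,0,-14],0.45]]'
```

```text
tool_pos: [0.5125, 0.0876, -0.0104]
ft_force: [0.0, -0.3, -0.8]
tool_pos: [0.5125, 0.0876, -0.0119]
ft_force: [0.4, -0.9, -0.5]
clock: 44.2
tool_pos: [0.5104, 0.0881, 0.1282]
ee_rot: [0.994, -0.112, 0.006, -0.0]
ft_force: [-1.0, -0.4, 0.1]
width: 0.451
finger_force: 0.0
```

```bash
python3 -c "
from h import *
delta(.45,-.2,.15,77.1)"; python3 -m creep '[[[0,0,0],[0,5,-1],0.45],[[0,0,0],[0,11,-2],0.45],[[0,0,0],[0,17,-2],0.45],[[0,0,0],[0,23,-2],0.45],[[0,0,0],[0,28,-2],0.45],[[0,0,0],[0,28,-2],0.45],[[0,0,0],[0,28,-2],0.45],[[0,0,0],[0,28,-2],0.45]]'
python3 - <<'E'
from h import *
c=cam('top'); im=c['color'].astype(int); hsv=cv2.cvtColor(c['color'],cv2.COLOR_RGB2HSV)
y,x=np.mgrid[:384,:512]; box=(x>130)&(x<245)&(y>140)&(y<220)
r=R.from_euler('z',-12.9,degrees=True)
cen={'sq':(.5547,.2687),'nar':(.5408,.2085),'round':(.5273,.1482),'long':(.5131,.0875)}
def rep(name,m,z,k):
    m=(m&box).astype(np.uint8); n,l,s,ce=cv2.connectedComponentsWithStats(m); i=1+np.argmax(s[1:,4])
    p=np.argwhere(l==i)[:,::-1]; w=world(c,p,z)-np.array([*cen[k],0]); q=r.inv().apply(w)*1000
    print(name,len(p),'mid',q.mean(0)[:2].round(1),'min',q.min(0)[:2].round(1),'max',q.max(0)[:2].round(1))
def near(k,d):
    u=pix(c,[[*cen[k],.03]])[0]; return (np.hypot(x-u[0],y-u[1])<d)
H,S,V=[hsv[:,:,i] for i in range(3)]
red=((H<6)|(H>173))&(S>130)&(V>70)
rep('red',red&near('long',26),.037,'long')
rep('tube white+red',(red|((V>130)&(S<70)))&near('long',26),.035,'long')
rep('blue',(H>100)&(H<120)&(S>110)&near('nar',12),.03,'nar')
rep('eraser',(((H>100)&(H<120)&(S>110))|((V>130)&(S<70)))&near('nar',13),.03,'nar')
rep('cup rim',(V>110)&(S<70)&near('round',13),.045,'round')
rep('cup dark',(V<45)&near('round',9),.02,'round')
rep('stamp',(V<45)&near('sq',16),.075,'sq')
E
```

```text
turn [-0.1 -0.7  0.1] shift [ 0.54 29.43 -2.22]
clock: 45.2
tool_pos: [0.4485, -0.1833, 0.1473]
ee_rot: [0.994, -0.111, 0.005, -0.0]
ft_force: [0.2, 0.1, 0.9]
width: 0.45
finger_force: 0.0
red 130 mid [ 3.1 -6.4] min [-23.6 -18.2] max [37.3  5.1]
tube white+red 284 mid [ 5.6 -0.8] min [-42.5 -18. ] max [50.4 15.4]
blue 51 mid [-6.9 -0.6] min [-15.9 -10.9] max [ 2.8 10.2]
eraser 81 mid [ 0.  -0.1] min [-15.9 -10.9] max [17.8 10.2]
cup rim 30 mid [10.8  8.2] min [-12.8 -14.8] max [22.7 25.2]
cup dark 83 mid [2.2 5.5] min [-12.4  -7.8] max [16.6 19.6]
stamp 222 mid [-0.1 -8.2] min [-21.6 -28.9] max [23.1 11.5]
```

Run:
```python
from h import *
from scipy.ndimage import map_coordinates
th=np.linspace(0,2*np.pi,72,endpoint=False)
cs=[cam('top'),cam('scene')]
r=R.from_euler('z',-12.9,degrees=True)
def score(c,p,z,rad):
    P=r.apply(np.c_[rad*np.cos(th),rad*np.sin(th),0*th]+[*p,0])+[.5273,.1482,z]
    u=pix(c,P); return map_coordinates(c['color'].astype(float).min(2),[u[:,1],u[:,0]],order=1).mean()
g=np.arange(-.014,.0141,.001)
for n,cc in(('top',cs[:1]),('scene',cs[1:]),('both',cs)):
    b=max((sum(score(c,(a,d),.045,.021)-.5*score(c,(a,d),.045,.016)-.5*score(c,(a,d),.045,.027) for c in cc),a,d) for a in g for d in g); print(n,b)
# scene: red print direction vs tube lying flat in pocket
c=cs[1]; hsv=cv2.cvtColor(c['color'],cv2.COLOR_RGB2HSV); y,x=np.mgrid[:384,:512]
u=pix(c,[[.5131,.0875,.035]])[0]
m=(((hsv[:,:,0]<6)|(hsv[:,:,0]>173))&(hsv[:,:,1]>130)&(hsv[:,:,2]>70)&(np.hypot(x-u[0],y-u[1])<35))
def pca(p): p=p-p.mean(0); w,v=np.linalg.eigh(p.T@p); return np.degrees(np.arctan2(v[1,1],v[0,1]))%180
p=np.argwhere(m)[:,::-1].astype(float); print('red',len(p),p.mean(0),pca(p))
for tilt in(-8,0,8):
    f=R.from_euler('z',-12.9,degrees=True)*R.from_euler('y',tilt,degrees=True)
    Q=[f.apply([a,b,.022])+[.5131,.0875,.015] for a in np.arange(-.028,.0441,.004) for b in np.arange(-.018,.0041,.003)]
    q=pix(c,Q); print(tilt,q.mean(0),pca(q))
```

```text
top (np.float64(47.5879999867399), np.float64(0.000999999999999987), np.float64(0.0039999999999999845))
scene (np.float64(10.796473449115254), np.float64(0.000999999999999987), np.float64(0.005999999999999983))
both (np.float64(57.61459627932725), np.float64(0.000999999999999987), np.float64(0.0039999999999999845))
red 97 [247.27835052 169.07216495] 135.36219901425883
-8 [248.37161341 164.69352212] 155.58796659620998
0 [249.34590388 164.63826819] 162.80362888512911
8 [250.27420671 164.72727443] 170.53514712526083
```

Run:
```python
from h import *
c=cam('scene'); hsv=cv2.cvtColor(c['color'],cv2.COLOR_RGB2HSV)
m=(((hsv[:,:,0]<6)|(hsv[:,:,0]>173))&(hsv[:,:,1]>110)&(hsv[:,:,2]>60)).astype(np.uint8)
m[:, :200]=0; m[:, 300:]=0; m[:130]=0;m[215:]=0
n,l,s,ce=cv2.connectedComponentsWithStats(m)
for i in range(1,n):
    if s[i,4]<12: continue
    p=np.argwhere(l==i)[:,::-1].astype(float); q=p-p.mean(0); w,v=np.linalg.eigh(q.T@q); print(s[i],p.mean(0).round(1),(np.degrees(np.arctan2(v[1,1],v[0,1]))%180).round(1))
f=R.from_euler('z',-12.9,degrees=True)
print(pix(c,[f.apply([a,b,h])+[.5131,.0875,.015] for a,b,h in((-.028,-.018,.015),(-.028,.004,.024),(.044,-.018,.015),(.044,.004,.024),(.058,0,.012),(-.058,0,.012))]).round(1))
# desk checks: outlines of white tube in scene
w=((hsv[:,:,2]>140)&(hsv[:,:,1]<60)).astype(np.uint8); w[:, :200]=0; w[:,300:]=0; w[:140]=0; w[200:]=0
n,l,s,ce=cv2.connectedComponentsWithStats(w); print([ (s[i].tolist()) for i in range(1,n) if s[i,4]>10])
```

```text
[238 163  23  10 132] [248.1 167.3] 172.7
[237 199   5   4  13] [239.  200.4] 146.0
[[240.  172.4]
 [235.9 165.9]
 [262.5 164.7]
 [258.2 158.5]
 [263.2 161.3]
 [227.1 173.6]]
[[225, 145, 16, 10, 55], [232, 166, 8, 7, 37]]
```

Cup centred to about 4 mm, upright at pocket height. For the tube I check the cap clearance from close up with the wrist camera.

```bash
python3 -m creep '[[[0,0,0],[0,-5,-1],0.45],[[0,0,0],[0,-10,-1],0.45],[[0,0,0],[0,-15,-1],0.45],[[0,0,0],[0,-20,-1],0.45],[[0,0,0],[0,-25,0],0.45],[[0,0,0],[-3,-28,1],0.45],[[0,0,0],[-5,-28,2],0.45],[[0,0,0],[-5,-28,2],0.45],[[0,0,0],[-5,-28,2],0.45],[[0,0,0],[-5,-28,2],0.45]]'
cat > prof.py <<'E'
from h import *
from scipy.ndimage import map_coordinates
c=cam('wrist'); print(arm.get_obs()['tool_pos'].round(3))
r=R.from_euler('z',-12.9,degrees=True)
xs=np.arange(-76,77,3)
for yy,z in((0,.025),(.022,.025)):
    u=pix(c,[r.apply([a/1000,yy,0])+[.5131,.0875,z] for a in xs])
    v=np.stack([map_coordinates(c['color'][:,:,k].astype(float),[u[:,1],u[:,0]],order=1) for k in range(3)],1).astype(int)
    print('y',yy,'px',u[0].round(),u[-1].round()); print(' '.join(f'{a}:{q[0]}/{q[1]}/{q[2]}' for a,q in zip(xs,v)))
ys=np.arange(-36,37,3)
for xx in(-.045,0,.03):
    u=pix(c,[r.apply([xx,a/1000,0])+[.5131,.0875,.025] for a in ys])
    v=np.stack([map_coordinates(c['color'][:,:,k].astype(float),[u[:,1],u[:,0]],order=1) for k in range(3)],1).astype(int)
    print('x',xx); print(' '.join(f'{a}:{q[0]}/{q[1]}/{q[2]}' for a,q in zip(ys,v)))
E
python3 prof.py
```

```text
clock: 46.65
tool_pos: [0.4635, 0.0984, 0.1283]
ee_rot: [0.994, -0.113, 0.007, -0.0]
ft_force: [0.0, -0.0, 0.5]
width: 0.45
finger_force: 0.0
[0.463 0.098 0.128]
y 0 px [249. 205.] [249.  60.]
-76:122/78/47 -73:95/65/37 -70:193/165/114 -67:194/165/112 -64:76/61/46 -61:35/34/37 -58:37/37/37 -55:39/37/40 -52:39/37/40 -49:37/35/36 -46:160/166/161 -43:201/205/196 -40:201/203/195 -37:201/207/210 -34:201/208/216 -31:191/192/197 -28:145/59/60 -25:141/25/30 -22:138/20/31 -19:134/31/37 -16:135/27/34 -13:141/29/33 -10:141/27/32 -7:139/24/31 -4:135/28/35 -1:126/28/31 2:132/31/37 5:139/28/33 8:133/28/32 11:134/28/33 14:137/27/35 17:135/28/32 20:131/21/28 23:139/30/37 26:139/29/32 29:142/29/31 32:147/30/36 35:137/34/37 38:135/26/35 41:158/138/130 44:170/167/158 47:167/163/155 50:164/161/153 53:139/136/130 56:91/91/92 59:90/89/91 62:85/85/85 65:110/89/60 68:140/114/75 71:88/67/41 74:107/63/36
y 0.022 px [229. 205.] [226.  60.]
-76:121/78/48 -73:106/77/47 -70:195/163/112 -67:189/159/108 -64:110/89/63 -61:119/118/118 -58:128/126/128 -55:134/133/134 -52:135/134/135 -49:133/133/134 -46:130/130/130 -43
[... 947 characters left out ...]

x 0
-36:88/60/38 -33:69/41/23 -30:133/108/70 -27:126/103/67 -24:87/86/86 -21:87/89/89 -18:94/72/75 -15:116/22/30 -12:124/25/27 -9:129/24/32 -6:140/59/62 -3:160/123/121 0:126/29/31 3:67/16/23 6:161/144/136 9:163/159/152 12:130/128/120 15:121/119/114 18:86/87/86 21:81/80/84 24:86/84/85 27:135/108/73 30:135/109/72 33:121/100/72 36:89/88/90
x 0.03
-36:89/63/43 -33:66/38/22 -30:134/107/72 -27:128/105/70 -24:92/89/89 -21:91/91/94 -18:106/52/54 -15:127/24/28 -12:145/80/80 -9:174/156/151 -6:178/159/155 -3:152/94/93 0:149/33/37 3:183/46/54 6:200/197/201 9:197/202/204 12:182/180/174 15:197/200/194 18:137/136/138 21:126/126/128 24:127/125/125 27:179/148/102 30:186/154/104 33:189/157/107 36:194/161/110
```

The pocket edges fall at ±64.5 / ±25.5 mm as expected. The tube spans x −62…54 and y −19…17 mm, so it lies inside with centre about (−4, −1) mm. Handing in.

```bash
python3 -c "
from plant import job
print(job.sign_off())"
```

```text
the job is handed in; nothing more can be done
None
```

I packed the short tube, small cup, frame stamp and eraser into their pockets, left the long tube and large cup alone, and handed in the job at about 47 s; the hand-in gave no verdict, and my last camera checks put all four within tolerance.

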